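# Find and press the concealed catch of an oak desk console

## Robot

A 7-joint arm with a two-finger parallel gripper is mounted at the origin on the work surface. World frame = base frame: x ahead of the robot, y to its left, z up, the work surface at z = 0. Lengths are in mm, angles in rad, forces in N, time in s.
With the tool pointing down it reaches from about 400 to 875 mm from the base axis. Payload 4.4 kg.
Tool frame: the origin (TCP) lies midway between the tips of the shut fingers; the grasp point (between the pads) lies 19 mm behind it; z points along the fingers, y is the line along which they close (so a half turn about z gives the same grasp; the last joint's range is limited). The gripper opens to 85 mm and grips with 20 to 120 N. Pads are 22 mm wide; open, the fingers measure 114 mm over their backs; the gripper's body (76 mm by 85 mm) begins 54 mm behind the grasp point. The pads swing forward as they close: fully open they stand 13 mm farther back than shut.
Start: joints at [-1.34, 0.628, 0.038, 1.517, -0.027, 0.996, -0.02], TCP at [190.076, 621.602, 231.313] pointing down, gripper open.
Joint ranges: [-3.06, 3.06], [-0.37, 2.12], [-1.25, 1.32], [0.18, 2.47], [-1.1, 4.24], [0.23, 1.98], [-2.94, 2.94]. Speed limits (rad/s): [2.57, 2.57, 3.14, 3.14, 3.14, 3.14, 3.14].

## Interface

Orientations are given as [roll, pitch, yaw] about the fixed x, y, z axes, in that order (R = Rz(yaw) Ry(pitch) Rx(roll)).
In Python, from cell import telemetry, eyes, ctrl, finder gives the robot as it stands.
- The arm moves only by the tool move_arm, never from a script. Its argument "steps" is a list of rows, each a list of 7 numbers: the turn, a rotation vector about the world's x, y, z in degrees, then the shift along the world's x, y, z in m, then the finger opening in m, from 0 to 0.0854. A call has 1 to 5 rows; each row shifts and turns the commanded pose from where the row before left it; what a row does not reach is not made up. A row lasts 1/10 s, in which the tool goes at most 50 mm and 8.59 degrees, less where a joint would pass 70% of its speed; a pose out of reach is approached as far as the arm can. A call with a gripper value outside its range is refused whole. The fingers move at their own pace and stop on an object; the grip force is fixed at half the most. Time passes only in rows, so rows that do not move let the fingers close. It gives the time, the measured TCP pose, the force, the opening and the grip force at its end, in the units of the state.
- telemetry.read_state(): the state, without advancing time (a new reading comes with each control period).
- eyes.get_image(name): name is "side" or "top" or "wrist"; returns (picture, depth): 384x512x3 uint8, blue, green, red; 384x512 float32, mm along the optical axis (not along the pixel's ray), 0 where there is no reading.
- eyes.calibration(name): a dict with "fx", "fy", "cx", "cy" (pixels), "position" and "attitude" of the camera in the world. Camera axes: x right, y down, z forward; pixel columns grow to the right and rows downward; lengths in mm; the calibration is good to about 2 mm. A picture is of the moment at which its call begins: read the wrist's pose just before it. calibration takes no time and is no camera call; for the wrist camera it gives the pose at the moment of the call.
- ctrl.finish_job(): hands the job in; it is judged then, once.
Trained networks look in the newest picture that a camera, given by its name, has taken for a name from the list of things; names that differ only in an ending like _2 or _b are one class to them, and where a whole thing is asked for, a point or a joint stands for the part that bears it (a point fixed in the world has none). Each returns a list of dicts, best first, with "confidence" (0 to 1); they miss things now and then, are a little off and sometimes report something else, mostly with a low value. They report only what shows in the picture. A call takes as long as a camera call.
- finder.boxes_of(camera, name): "location" ([x, y, z] in mm, in the coordinates of the camera as it stood for that picture, good to about 4 mm: the middle of the surface that is visible of it).
- finder.cut_out(camera, name): "mask" (384x512 bool, what is visible of it).
- finder.pinpoint(camera, name): "location" ([x, y, z] in mm, in the coordinates of the camera as it stood for that picture, good to about 4 mm: a listed point, or the origin of a listed thing).
The state is a dict: "clock": time; "qpos": joint angles; "qd": joint speeds; "tau": joint torques, N m; "eef_pos": TCP position; "tool_rot": TCP orientation; "force": force on the tool from outside, world axes, zero at the start; "torque": the same for the moment, N m; "width": finger opening in mm; "gripper_force": force on a finger pad.
Only numpy, scipy, OpenCV 4.12 (cv2) and the standard library are available. Lean on these libraries where they do the work, as an engineer would, in place of code of your own. Each camera call takes 0.05 s, during which the arm holds its last target. There are 200 camera calls.

## Task

The oak desk console on the bench has a concealed catch: a flush round wooden push button hidden somewhere along the lengthwise centre line of its dark inlaid panel. Feel lightly along the panel with a fingertip until you find it, press it in until the cable flap behind the panel springs up by itself, then take the hand away. Do not touch the flap, and leave the tin, the bottle and the tools lying about where they are.

Things in the scene. Friction and masses are not known exactly. Their poses are not given: they have to be found in the camera images.
- console: low oak box 320 deep (x) x 620 wide (y) x 85 high, fixed on the bench; origin at the centre of its underside, x away from the robot, y along its width, z up. Its top from front to back: front rail, dark inlaid panel (x -115 to -15, y -130 to 130, its face 3 below the oak frame round it), middle rail, cable flap (x 26 to 144, y -128 to 128, flush). Side decks fill y 130 to 310 either side
- panel_mid (a point): centre of the inlaid panel's face, 65 in front (-x) of the console's centre, 82 above the bench. The hidden button's centre lies on the line through this point along the console's y, anywhere from 85 to one side of it to 85 to the other; it differs each time and must be found
- button (a joint): how far the button is pressed, m: 0 = out, 0.007 = home. A round disc 50 across of the panel's own wood, in a hole 52 across; its face lies 2 below the panel's. Its spring begins to give at 1.5 N, is home at about 5 N (6.5 N while the catch bears) and pushes it out again when let go; past about 0.005 it draws the latch bolt
- flap (a joint): angle of the cable flap, rad: 0 = shut and latched; 0.6 = fully up. Hinged along its back (+x) edge; when the catch lets go a spring lifts it to 0.6 within about a second, and it stays up. Its front edge rises up to 75 mm
- flap_board: the oak board of the cable flap, 117 x 257 x 16; origin on its hinge line at its back edge, x away from the robot, y along the hinge
- wax_tin: round brass tin, 72 across, 32 high, standing on the console's left (+y) deck; origin at the centre of its underside
- sanding_block: cork sanding block 110 x 62 x 30 on the console's right (-y) deck; origin at the centre of its underside, x along its length
- glue_bottle: white glue bottle, 68 across, 190 high, standing on the bench to the left; origin at the centre of its underside
- screwdriver: screwdriver with red handle, 200 long, lying on the bench to the right; origin under its middle, x along it
- tape_roll: roll of yellow tape, 100 across, 25 high, lying flat on the bench to the right; origin at the centre of its underside
- try_square: try square with dark stock 140 x 20 x 18 and steel blade 32 x 200, lying on the bench to the left; origin under the middle of the stock, x along the stock, blade towards its +y

How it is judged (in metres and radians):
On the way, in this order (a step that is already met when the one before it is completed fails the run):
1. the fingers touch the console's panel or button, with the button still out and the flap shut (contact force between the fingers and console above 0.3 N and value of joint button below 0.003 m and value of joint flap below 0.05 rad), for 0.04 s.
2. the fingers push the button in (over 4 of its 7 mm) (contact force between the fingers and console above 1 N and value of joint button above 0.004 m), for 0.04 s.
3. the flap has sprung up (value of joint flap above 0.45 rad), for 0.1 s.
At the end, for the whole second after the job is handed in: the flap stands up (over 0.5 rad of its 0.6) and is at rest, the button has sprung back out (under 1.5 mm pressed), and all the loose things are within 15 mm of where they were, the bottle upright (value of joint flap above 0.5 rad and value of joint button below 0.0015 m and linear speed of flap_board below 0.02 m/s and distance of each of wax_tin, sanding_block, glue_bottle, try_square, screwdriver, tape_roll from where it was at the start of the episode below 0.015 m and angle between glue_bottle's own z axis and vertical below 0.2 rad); the robot touches nothing.
It fails at once if the robot touches the flap (over 1 N) (contact force between any of the arm, the fingers and flap_board above 1 N).
It fails at once if the fingers or the arm bear hard on the console (over 80 N) (contact force between any of the fingers, the arm and console above 80 N).
It fails at once if a loose thing is moved, lifted or carried (over 20 mm) (distance of any of wax_tin, sanding_block, glue_bottle, try_square, screwdriver, tape_roll from where it was at the start of the episode above 0.02 m).
It also fails if it takes over 58 s, if anything falls off the work surface, if the arm or the gripper's body presses on something with over 40 N, if the wrist force passes 120 N, or if a joint passes its speed limit or range.

## Working session

There is one attempt and no reset: what is moved stays moved. The work goes in short steps, Python scripts to look and compute and a tool call to move; the robot and the scene stay as the last step left them, time stands still between calls to the robot, and variables do not carry over. Pictures are saved under pics/ and viewed, at most 10 in all, crops included, and the job is handed in when it is done.

Besides the shell and the picture viewer there is one more tool, called after "Request:" as name(argument=value, ...), one argument or row to a line, values as JSON. move_arm: Moves the arm, as the interface text tells. Its arguments: {"type":"object","properties":{"steps":{"type":"array"}},"required":["steps"]}

```bash
mkdir -p pics; ls
cat > h.py <<'E'
import numpy as np, cv2
from cell import telemetry, eyes, ctrl, finder
from scipy.spatial.transform import Rotation as R
def cam(name):
    c=eyes.calibration(name); a=np.array(c["attitude"],float)
    M=a if a.shape==(3,3) else (R.from_euler('xyz',a).as_matrix() if a.size==3 else R.from_quat(a).as_matrix())
    return c,M,np.array(c["position"],float)
def w(name,p):
    c,M,t=cam(name); return M@np.array(p)+t
def cloud(name,d):
    c,M,t=cam(name); v,u=np.mgrid[:384,:512]
    P=np.stack([(u-c["cx"])/c["fx"]*d,(v-c["cy"])/c["fy"]*d,d],-1)
    return P@M.T+t
E
python3 - <<'E'
from h import *
np.set_printoptions(precision=1,suppress=True)
print(eyes.calibration("top")); s=telemetry.read_state(); print(s)
for n in ("top","side"):
    im,d=eyes.get_image(n); cv2.imwrite(f"pics/{n}0.png",im); np.save(f"{n}0.npy",d)
    for k in ("console","panel_mid","flap_board","wax_tin","sanding_block","glue_bottle"):
        r=finder.pinpoint(n,k)[:2]
        print(n,k,[(w(n,q["location"]),round(q["confidence"],2)) for q in r])
E
```

```text
pics
{'fx': 454.639589929939, 'fy': 454.639589929939, 'cx': 261.15038142456956, 'cy': 189.47065198744187, 'position': array([ 398.4,    4.5, 1562.9]), 'attitude': array([-3. ,  0. , -1.6])}
{'clock': 0.0, 'qpos': array([-1.3,  0.6,  0. ,  1.5, -0. ,  1. , -0. ]), 'qd': array([ 0.,  0., -0.,  0., -0., -0., -0.]), 'tau': array([  0. , -56.3,   1.2, -19.3,   0. ,   0. ,  -0. ]), 'eef_pos': array([189.9, 621. , 230.4]), 'tool_rot': array([-3.1, -0. ,  2.8]), 'force': array([-0.8, -1.1, -0.3]), 'torque': array([-0. ,  0.1,  0. ]), 'gripper_force': 0.0, 'width': 85.12299604445691}
top console [(array([588.2,  34.1,   1.8]), 0.72)]
top panel_mid [(array([520.3,  38.8,  83.8]), 0.87), (array([442.8, 464. ,   2.4]), 0.57)]
top flap_board [(array([731.8,  31.2,  76.8]), 0.94)]
top wax_tin [(array([524.3, 248.1,  88. ]), 0.79)]
top sanding_block [(array([ 593.2, -198.6,   87.2]), 0.97)]
top glue_bottle [(array([440.5, 464.9,  -0.3]), 0.8)]
side console [(array([584.9,  36.1,   0. ]), 0.86), (array([ 594.6, -199.3,   83.3]), 0.72)]
side panel_mid [(array([518.5,  37.9,  81.3]), 0.61)]
side flap_board [(array([736.1,  23.8,  75.9]), 0.67)]
side wax_tin [(array([528.8, 248.2,  83.3]), 0.74)]
side sanding_block [(array([ 595.7, -202.3,   84.1]), 0.82)]
side glue_bottle [(array([447.1, 456.8,  -4.4]), 0.58)]
```

Run:
```python
from h import *
np.set_printoptions(precision=3,suppress=True)
im,d=eyes.get_image("top")
P=cloud("top",d)
for k in ("panel_mid","flap_board","console"):
    r=finder.cut_out("top",k)
    if not r: continue
    m=r[0]["mask"]; q=P[m&(d>0)]; q=q[(q[:,2]>70)&(q[:,2]<95)]
    (c,sz,a)=cv2.minAreaRect(q[:,:2].astype(np.float32)); print(k,m.sum(),c,sz,a,np.median(q[:,2]))
c,M,t=cam("top")
# dark panel by colour: pixels near the panel, projected at z=82
v,u=np.mgrid[:384,:512]
ray=np.stack([(u-c["cx"])/c["fx"],(v-c["cy"])/c["fy"],np.ones_like(u,float)],-1)@M.T
W=t+ray*((82-t[2])/ray[...,2])[...,None]
g=cv2.cvtColor(im,cv2.COLOR_BGR2GRAY)
reg=(abs(W[...,0]-519)<80)&(abs(W[...,1]-38)<170)
th,_=cv2.threshold(g[reg].reshape(-1,1),0,255,cv2.THRESH_OTSU)
m=cv2.morphologyEx(((g<th)&reg).astype(np.uint8),cv2.MORPH_OPEN,np.ones((5,5)))
n,l,s,_=cv2.connectedComponentsWithStats(m); i=1+np.argmax(s[1:,4])
print("dark",th,cv2.minAreaRect(W[l==i][:,:2].astype(np.float32)))
b=cv2.resize(im,(768,576)); cv2.imwrite("pics/top1.png",b)
```

```text
panel_mid 16905 (585.302001953125, 34.508514404296875) (619.888671875, 321.24560546875) 86.527587890625 85.34899961628253
flap_board 2828 (670.3104858398438, 30.678146362304688) (258.7021484375, 125.449951171875) 87.46930694580078 85.97846761224082
console 17028 (586.372802734375, 34.94427490234375) (619.8213500976562, 320.736328125) 86.77494812011719 85.35695590565035
dark 66.0 ((521.3779296875, 38.709716796875), (261.2998962402344, 101.7086410522461), 86.96733856201172)
```

View pics/top1.png

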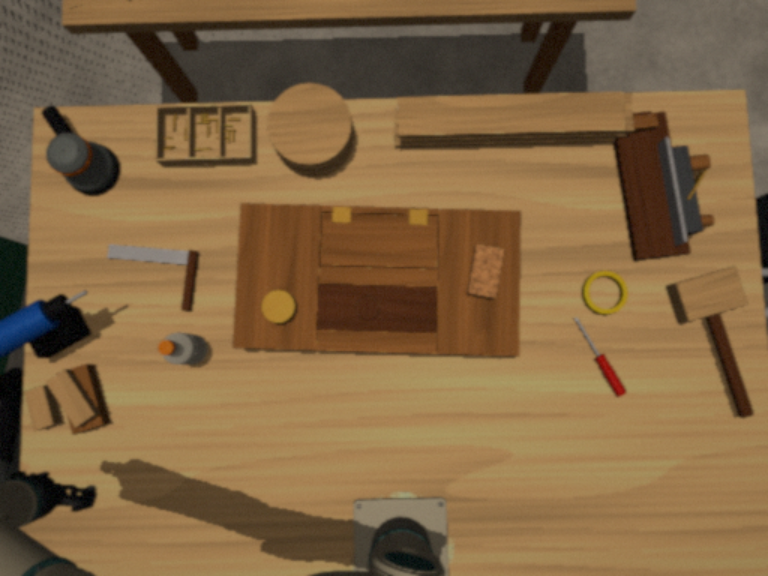

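The top view shows the console, with the dark panel at about (317–438, 283–333). The tin is left of it at (279,307), the sanding block right at (487,272) and the bottle at (180,348). The measured panel is 261 x 102 mm, centred at (520.5, 38.5), and the console is yawed about -3.2°. I'll shut the fingers and move over it.

Run:
```python
from h import *
s=telemetry.read_state(); print(s["eef_pos"],s["tool_rot"],s["clock"])
c,M,t=cam("wrist"); T=R.from_euler('xyz',s["tool_rot"]).as_matrix()
print("cam in tool",T.T@(t-s["eef_pos"]), T.T@M)
```

```text
[190.0679405  621.61957917 231.33959162] [ 3.14152412e+00 -5.44725020e-05  2.84478847e+00] 0.9
cam in tool [  70.54749945   -0.83509735 -143.42349384] [[-8.79086293e-04 -9.60263934e-01 -2.79092108e-01]
 [ 9.99999239e-01 -6.02671364e-04 -1.07621119e-03]
 [ 8.65245968e-04 -2.79092842e-01  9.60263733e-01]]
```

Request:
move_arm(
  steps=[
    [0, 0, 0, 0, 0, 0.04, 0],
    [0, 0, -8, 0.02, -0.04, 0.02, 0],
    [0, 0, -8, 0.025, -0.04, 0, 0],
    [0, 0, -8, 0.025, -0.04, 0, 0],
    [0, 0, -8, 0.025, -0.04, 0, 0],
  ],
)

```text
clock: 1.4
eef_pos: [285.9, 460.1, 291.8]
tool_rot: [3.141, -0.0, 2.281]
force: [0.8, 0.3, 0.6]
width: 12.2
gripper_force: 0.0
```

Request:
move_arm(
  steps=[
    [0, 0, -8, 0.0235, -0.042, 0, 0],
    [0, 0, -8, 0.0235, -0.042, 0, 0],
    [0, 0, -8, 0.0235, -0.042, 0, 0],
    [0, 0, -8, 0.0235, -0.042, 0, 0],
    [0, 0, -8, 0.0235, -0.042, 0, 0],
  ],
)

```text
clock: 1.9
eef_pos: [403.3, 250.0, 291.7]
tool_rot: [3.141, -0.001, 1.583]
force: [0.0, -0.0, 1.1]
width: -0.2
gripper_force: 0.0
```

Request:
move_arm(
  steps=[
    [0, 0, -3.9, 0.0235, -0.042, -0.01, 0],
    [0, 0, 0, 0.0235, -0.042, -0.01, 0],
    [0, 0, 0, 0.0235, -0.042, -0.01, 0],
    [0, 0, 0, 0.0235, -0.042, -0.01, 0],
    [0, 0, 0, 0.0235, -0.042, -0.01, 0],
  ],
)

```text
clock: 2.4
eef_pos: [520.9, 40.1, 241.2]
tool_rot: [3.141, -0.001, 1.521]
force: [1.2, 1.8, 0.0]
width: 0.2
gripper_force: 0.0
```

Run:
```python
from h import *
np.set_printoptions(precision=1,suppress=True,linewidth=200)
for _ in range(3): eyes.get_image("wrist")
s=telemetry.read_state(); print(s["eef_pos"],s["tool_rot"],s["clock"],s["force"])
ims=[eyes.get_image("wrist") for _ in range(8)]
D=np.stack([x[1] for x in ims]); im=ims[-1][0]; d=np.median(D,0)
print("noise",np.median(D.std(0)))
P=cloud("wrist",d)
for k in ("panel_mid","console"):
    print(k,[(w("wrist",q["location"]),q["confidence"]) for q in finder.pinpoint("wrist",k)[:2]])
a=-0.056; c0=np.array([520.5,38.5]); ex=np.array([np.cos(a),np.sin(a)]); ey=np.array([-np.sin(a),np.cos(a)])
X=(P[...,:2]-c0)@ex; S=(P[...,:2]-c0)@ey
m=(abs(X)<42)&(abs(S)<125)&(abs(P[...,2]-82)<12)
A=np.c_[X[m],S[m],np.ones(m.sum())]; z=P[...,2][m]
for _ in range(3):
    k=np.linalg.lstsq(A,z,rcond=None)[0]
    
r=z-A@k
for lo in range(-120,120,10):
    q=(S[m]>=lo)&(S[m]<lo+10); c=q&(abs(X[m])<15); e=q&(abs(X[m])>30)
    print(lo+5,c.sum(),"mid %.2f edge %.2f"%(r[c].mean() if c.any() else np.nan,r[e].mean() if e.any() else np.nan))
cl=cv2.createCLAHE(4,(6,6)); g=cl.apply(cv2.cvtColor(im,cv2.COLOR_BGR2GRAY))
cv2.imwrite("pics/w1.png",cv2.resize(g,(800,600),interpolation=cv2.INTER_CUBIC))
```

```text
[520.9  37.3 241. ] [3.1 0.  1.5] 2.55 [-0.2  1.1  0.7]
noise 0.6787768
panel_mid [(array([517.9,  36.2,  80.4]), 0.65)]
console [(array([585.7,  33.8,   0.3]), 0.81)]
-115 0 mid nan edge nan
-105 0 mid nan edge 0.43
-95 0 mid nan edge 0.42
-85 0 mid nan edge 0.44
-75 0 mid nan edge 0.40
-65 3 mid 0.26 edge 0.41
-55 190 mid 0.40 edge 0.40
-45 309 mid 0.39 edge 0.39
-35 307 mid 0.36 edge 0.32
-25 324 mid 0.34 edge 0.34
-15 326 mid 0.36 edge 0.34
-5 352 mid -1.00 edge 0.33
5 320 mid -1.71 edge 0.31
15 358 mid -1.72 edge 0.26
25 363 mid -1.72 edge 0.27
35 364 mid -1.77 edge 0.28
45 362 mid -0.96 edge 0.25
55 407 mid 0.24 edge 0.24
65 406 mid 0.22 edge 0.25
75 428 mid 0.21 edge 0.22
85 425 mid 0.20 edge 0.21
95 438 mid 0.19 edge 0.21
105 460 mid 0.19 edge 0.15
115 468 mid 0.18 edge 0.17
```

View pics/w1.png

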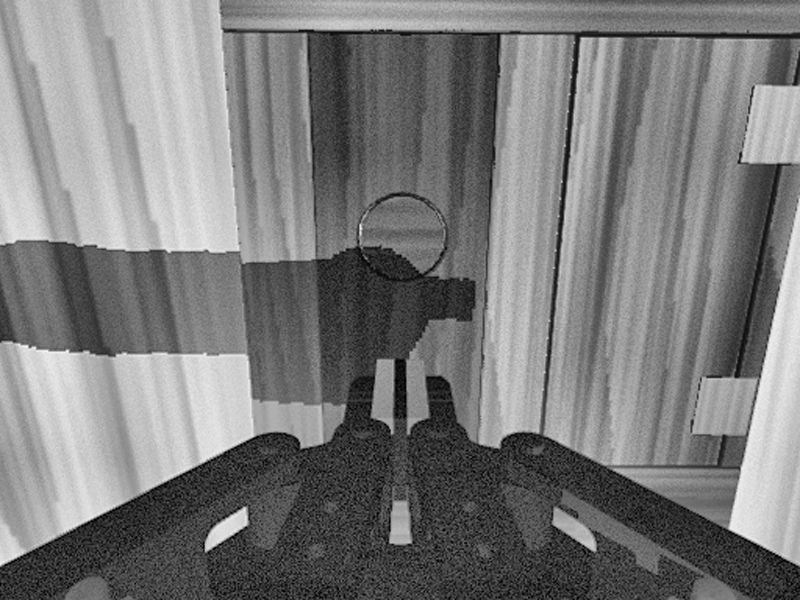

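The contrast-enhanced wrist view shows the button as a ring centred at about (402,236). The depth shows the same thing, a 2 mm recess along the line from about -4 to +46. I'll localise it.

Run:
```python
from h import *
s=telemetry.read_state(); im,d=eyes.get_image("wrist"); P=cloud("wrist",d)
c,M,t=cam("wrist")
def px(u,v,z):
    r=M@np.array([(u-c["cx"])/c["fx"],(v-c["cy"])/c["fy"],1]); return t+r*(z-t[2])/r[2]
for u,v in((402,236),(358,236),(446,236),(402,193),(402,280)): print(px(u*.64,v*.64,82))
a=-0.056; c0=np.array([520.5,38.5]); ex=np.array([np.cos(a),np.sin(a)]); ey=np.array([-np.sin(a),np.cos(a)])
q=P.reshape(-1,3); X=(q[:,:2]-c0)@ex; S=(q[:,:2]-c0)@ey
m=(abs(X)<42)&(S>-20)&(S<70)&(abs(q[:,2]-82)<10); q=q[m]
z=q[:,2]; b=q[z<np.median(z)+0 -1.0]
print(np.median(z),cv2.minEnclosingCircle(b[:,:2].astype(np.float32)),b.mean(0),len(b))
print(s["eef_pos"],s["tool_rot"],s["force"])
```

```text
[522.26504561  58.29505739  82.        ]
[496.60113554  59.59340553  82.        ]
[547.93070499  56.99662075  82.        ]
[523.48344687  83.04890933  82.        ]
[520.95847191  31.74983529  82.        ]
82.56223667727113 ((519.75439453125, 62.681888580322266), 57.81926345825195) [521.56139334  59.01555074  80.54681491] 2246
[519.95482575  42.43945023 241.5084604 ] [ 3.14130971e+00 -3.06193912e-04  1.52160127e+00] [-0.14626764 -0.43303696 -0.40351473]
```

The button is at about (522, 58), a 51 mm ring as expected. I'll move over it, come down to z≈95, then feel down slowly.

Request:
move_arm(
  steps=[
    [0, 0, 0, 0.002, 0.017, -0.03, 0],
    [0, 0, 0, 0, 0, -0.04, 0],
    [0, 0, 0, 0, 0, -0.04, 0],
    [0, 0, 0, 0, 0, -0.03, 0],
    [0, 0, 0, 0, 0, -0.006, 0],
  ],
)

```text
clock: 3.6
eef_pos: [519.7, 58.6, 92.4]
tool_rot: [-3.136, 0.001, 1.52]
force: [-0.9, -0.1, 0.3]
width: 0.1
gripper_force: 0.0
```

Request:
move_arm(
  steps=[
    [0, 0, 0, 0, 0, -0.002, 0],
    [0, 0, 0, 0, 0, -0.002, 0],
    [0, 0, 0, 0, 0, -0.002, 0],
    [0, 0, 0, 0, 0, -0.002, 0],
    [0, 0, 0, 0, 0, -0.002, 0],
  ],
)

```text
clock: 4.1
eef_pos: [522.6, 58.8, 86.0]
tool_rot: [3.14, -0.0, 1.52]
force: [-0.3, -0.6, 0.3]
width: 0.0
gripper_force: 0.0
```

Request:
move_arm(
  steps=[
    [0, 0, 0, 0, 0, -0.001, 0],
    [0, 0, 0, 0, 0, -0.001, 0],
    [0, 0, 0, 0, 0, -0.001, 0],
    [0, 0, 0, 0, 0, 0, 0],
    [0, 0, 0, 0, 0, 0, 0],
  ],
)

```text
clock: 4.6
eef_pos: [522.0, 58.6, 82.3]
tool_rot: [-3.141, -0.0, 1.52]
force: [0.5, -0.2, -0.3]
width: 0.2
gripper_force: 0.0
```

Request:
move_arm(
  steps=[
    [0, 0, 0, 0, 0, -0.001, 0],
    [0, 0, 0, 0, 0, 0, 0],
    [0, 0, 0, 0, 0, -0.001, 0],
    [0, 0, 0, 0, 0, 0, 0],
    [0, 0, 0, 0, 0, 0, 0],
  ],
)

```text
clock: 5.1
eef_pos: [522.1, 58.6, 80.3]
tool_rot: [-3.142, -0.0, 1.52]
force: [0.5, 0.1, 0.2]
width: -0.1
gripper_force: 0.0
```

Request:
move_arm(
  steps=[
    [0, 0, 0, 0, 0, -0.001, 0],
    [0, 0, 0, 0, 0, 0, 0],
    [0, 0, 0, 0, 0, -0.0005, 0],
    [0, 0, 0, 0, 0, 0, 0],
    [0, 0, 0, 0, 0, 0, 0],
  ],
)

```text
clock: 5.6
eef_pos: [522.1, 58.6, 79.0]
tool_rot: [3.141, -0.0, 1.52]
force: [-0.3, -0.8, 4.2]
width: -0.1
gripper_force: 2.2
```

There is light contact at z≈79 with about 4 N, so the button's spring is starting to give. I'll press in steps.

Request:
move_arm(
  steps=[
    [0, 0, 0, 0, 0, -0.001, 0],
    [0, 0, 0, 0, 0, -0.001, 0],
    [0, 0, 0, 0, 0, -0.001, 0],
    [0, 0, 0, 0, 0, -0.001, 0],
    [0, 0, 0, 0, 0, 0, 0],
  ],
)

```text
clock: 6.1
eef_pos: [521.9, 58.6, 74.4]
tool_rot: [-3.141, 0.0, 1.52]
force: [0.1, -0.8, -0.1]
width: 0.1
gripper_force: 0.0
```

Request:
move_arm(
  steps=[
    [0, 0, 0, 0, 0, -0.001, 0],
    [0, 0, 0, 0, 0, -0.0005, 0],
    [0, 0, 0, 0, 0, 0, 0],
    [0, 0, 0, 0, 0, 0, 0],
    [0, 0, 0, 0, 0, 0, 0],
  ],
)

```text
clock: 6.6
eef_pos: [522.0, 58.6, 73.2]
tool_rot: [-3.141, 0.0, 1.52]
force: [0.1, 0.0, -0.1]
width: 0.1
gripper_force: 0.0
```

Run:
```python
from h import *
im,d=eyes.get_image("side"); cv2.imwrite("pics/s1.png",im)
P=cloud("side",d); a=-0.056; q=P.reshape(-1,3)
X=(q[:,:2]-[585.4,34.8])@[np.cos(a),np.sin(a)]; S=(q[:,:2]-[585.4,34.8])@[-np.sin(a),np.cos(a)]
m=(X>30)&(X<140)&(abs(S)<120)&(q[:,2]>60)
print(np.percentile(q[m][:,2],[5,50,95])); s=telemetry.read_state(); print(s["eef_pos"],s["force"],s["clock"])
```

```text
[85.12674938 90.90503547 96.93013531]
[522.04032952  58.592707    73.23754303] [0.71709397 0.22327623 0.08000334] 6.65
```

View pics/s1.png

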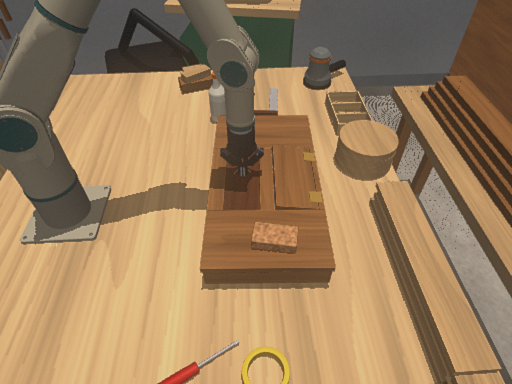

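The side view shows the hand at (242,160) on the panel. The flap at (295,178) may be just starting to lift. The force reading has dropped to zero although the tip is at z=73, which is odd, so I'll hold still and check again.

Request:
move_arm(
  steps=[
    [0, 0, 0, 0, 0, 0, 0],
    [0, 0, 0, 0, 0, 0, 0],
    [0, 0, 0, 0, 0, 0, 0],
    [0, 0, 0, 0, 0, 0, 0],
    [0, 0, 0, 0, 0, 0, 0],
  ],
)

```text
clock: 7.15
eef_pos: [522.1, 58.6, 73.3]
tool_rot: [-3.142, -0.0, 1.52]
force: [-0.6, 0.3, -0.1]
width: 0.0
gripper_force: 0.0
```

```bash
cat > flap.py <<'E'
from h import *
a=-0.056
def flap(n):
    im,d=eyes.get_image(n); q=cloud(n,d).reshape(-1,3)
    X=(q[:,:2]-[585.4,34.8])@[np.cos(a),np.sin(a)]; S=(q[:,:2]-[585.4,34.8])@[-np.sin(a),np.cos(a)]
    for lo in range(30,140,20):
        m=(X>lo)&(X<lo+20)&(abs(S)<120)&(q[:,2]>60)&(q[:,2]<180)
        print(n,lo,m.sum(),np.round(np.median(q[m][:,2]),1) if m.any() else None)
    return im
E
python3 - <<'E'
from flap import *
for n in("top","side"): flap(n)
for _ in range(3):
    eyes.get_image("wrist"); s=telemetry.read_state(); print(s["eef_pos"],s["force"],s["torque"],s["clock"])
im,d=eyes.get_image("wrist"); g=cv2.createCLAHE(4,(6,6)).apply(cv2.cvtColor(im,cv2.COLOR_BGR2GRAY))
cv2.imwrite("pics/w2.png",cv2.resize(g,(800,600)))
E
```

```text
top 30 431 97.6
top 50 437 95.4
top 70 426 92.7
top 90 428 90.7
top 110 421 88.8
top 130 416 86.4
side 30 392 95.8
side 50 386 93.6
side 70 380 91.7
side 90 383 89.4
side 110 379 87.1
side 130 381 84.9
[522.08395368  58.5747207   73.31144625] [-0.17739954 -0.0815194   0.26354767] [ 0.07923467 -0.01936955  0.01790124] 7.3
[522.08903513  58.63254686  73.33439192] [-0.38887382  0.88979152  0.31464732] [-0.06827642  0.03819373  0.02647212] 7.35
[522.06560571  58.632312    73.31608878] [-0.62936196  0.10400509  0.30269544] [0.0370737  0.01643141 0.0047624 ] 7.4
```

View pics/w2.png

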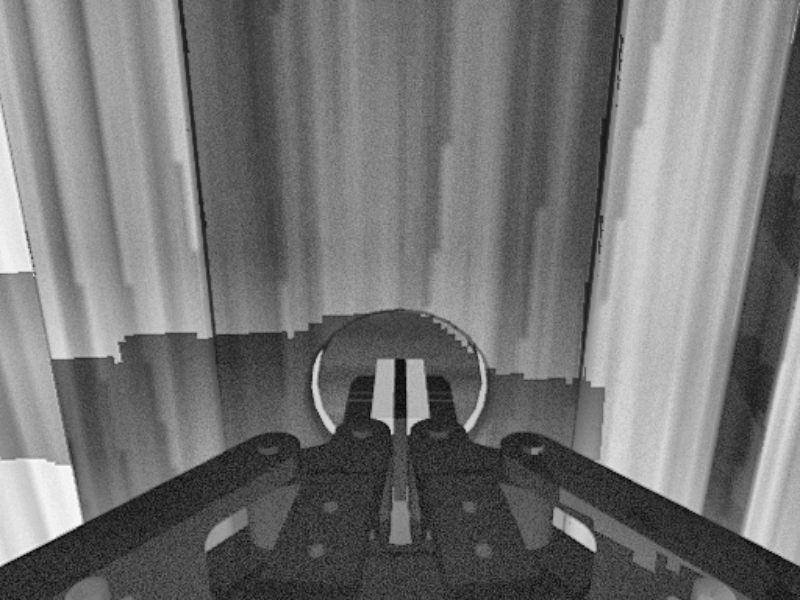

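The flap has lifted only to about 0.11 rad and stopped there. The button seems to be staying in without pushing back: the wrist view shows its ring at (400,390), sunk below the panel. I'll measure the button depth, then back the finger off straight up and check again.

```bash
cat > btn.py <<'E'
from h import *
def btn():
    D=[eyes.get_image("wrist") for _ in range(3)]; q=cloud("wrist",np.median([x[1] for x in D],0)).reshape(-1,3)
    r=np.hypot(q[:,0]-522,q[:,1]-58.5); m=(q[:,2]>60)&(q[:,2]<88)
    b=m&(r<21); p=m&(r>30)&(r<38); print("button z",np.percentile(q[b][:,2],[10,50,90]).round(1),b.sum(),"panel z",np.median(q[p][:,2]).round(1))
    return D[-1][0]
E
python3 -c "
from btn import *
btn()"
```

```text
button z [73.5 74.  82.5] 3229 panel z 82.9
```

Request:
move_arm(
  steps=[
    [0, 0, 0, 0, 0, 0.002, 0],
    [0, 0, 0, 0, 0, 0.004, 0],
    [0, 0, 0, 0, 0, 0.01, 0],
    [0, 0, 0, 0, 0, 0.01, 0],
    [0, 0, 0, 0, 0, 0, 0],
  ],
)

```text
clock: 8.1
eef_pos: [523.4, 58.7, 101.1]
tool_rot: [3.138, -0.001, 1.52]
force: [-0.8, 0.2, 0.3]
width: -0.0
gripper_force: 0.0
```

```bash
python3 -c "
from btn import *
from flap import flap
btn(); flap('top'); print(telemetry.read_state()['clock'])"
```

```text
button z [72.4 73.  73.5] 3183 panel z 82.0
top 30 406 97.2
top 50 437 95.1
top 70 433 92.8
top 90 431 91.1
top 110 418 88.3
top 130 417 86.5
8.3
```

The button is stuck home, 7 mm in, with the finger clear of it, and the flap has caught at 0.11 rad. The mechanism looks jammed. I can't touch the flap, so I'll press the button again, gently and a little further, and watch the force.

Request:
move_arm(
  steps=[
    [0, 0, 0, 0, 0, -0.015, 0],
    [0, 0, 0, 0, 0, -0.008, 0],
    [0, 0, 0, 0, 0, -0.003, 0],
    [0, 0, 0, 0, 0, -0.001, 0],
    [0, 0, 0, 0, 0, 0, 0],
  ],
)

```text
clock: 8.8
eef_pos: [521.1, 58.6, 73.0]
tool_rot: [-3.14, -0.001, 1.52]
force: [-3.6, -0.1, 9.6]
width: -0.0
gripper_force: 5.0
```

Request:
move_arm(
  steps=[
    [0, 0, 0, 0, 0, -0.0005, 0],
    [0, 0, 0, 0, 0, 0, 0],
    [0, 0, 0, 0, 0, -0.0005, 0],
    [0, 0, 0, 0, 0, 0, 0],
    [0, 0, 0, 0, 0, 0, 0],
  ],
)

```text
clock: 9.3
eef_pos: [521.2, 58.6, 72.9]
tool_rot: [-3.14, -0.001, 1.52]
force: [-5.0, -0.8, 18.5]
width: -0.3
gripper_force: 9.2
```

```bash
python3 -c "
from btn import *
from flap import flap
btn(); flap('top'); s=telemetry.read_state(); print(s['clock'],s['eef_pos'],s['force'])"
```

```text
button z [73.3 73.8 82.7] 3265 panel z 82.9
top 30 504 126.3
top 50 433 145.1
top 70 411 131.9
top 90 387 117.6
top 110 374 104.0
top 130 384 90.2
9.5 [521.15886587  58.59036137  72.85267838] [-5.24112631  0.41603334 18.90515313]
```

That freed it, and the flap now stands at about 0.6 rad. I'll take the hand straight up and back towards the robot.

Request:
move_arm(
  steps=[
    [0, 0, 0, 0, 0, 0.003, 0],
    [0, 0, 0, 0, 0, 0.01, 0],
    [0, 0, 0, 0, 0, 0.02, 0],
    [0, 0, 0, 0, 0, 0.03, 0],
    [0, 0, 0, 0, 0, 0.03, 0],
  ],
)

```text
clock: 10.0
eef_pos: [521.9, 58.4, 165.4]
tool_rot: [-3.141, 0.0, 1.52]
force: [0.9, 0.3, 0.0]
width: -0.3
gripper_force: 0.0
```

Request:
move_arm(
  steps=[
    [0, 0, 0, -0.01, 0, 0.03, 0],
    [0, 0, 0, -0.01, 0, 0.03, 0],
    [0, 0, 0, -0.01, 0, 0.01, 0],
    [0, 0, 0, 0, 0, 0, 0],
    [0, 0, 0, 0, 0, 0, 0],
  ],
)

```text
clock: 10.5
eef_pos: [491.8, 58.8, 233.8]
tool_rot: [-3.141, -0.0, 1.52]
force: [0.1, 0.0, -0.1]
width: -0.1
gripper_force: 0.0
```

```bash
python3 -c "
from btn import *
from flap import flap
btn(); cv2.imwrite('pics/s2.png',flap('side')); flap('top')
for k in ('wax_tin','sanding_block','glue_bottle'): print(k,[w('top',q['location']).round(0) for q in finder.pinpoint('top',k)[:1]])
s=telemetry.read_state(); print(s['clock'],s['eef_pos'],s['force'])"
```

```text
button z [80.1 80.6 81.3] 1657 panel z 82.7
side 30 379 122.6
side 50 387 144.7
side 70 361 131.0
side 90 350 117.5
side 110 338 103.9
side 130 332 89.8
top 30 507 125.8
top 50 433 144.9
top 70 402 131.8
top 90 390 117.6
top 110 380 104.2
top 130 378 90.4
wax_tin [array([526., 249.,  86.])]
sanding_block [array([ 593., -202.,   90.])]
glue_bottle [array([443., 467.,  -2.])]
10.9 [492.01874956  58.45304333 233.79245648] [-0.85843301 -0.33572638  0.23853637]
```

View pics/s2.png

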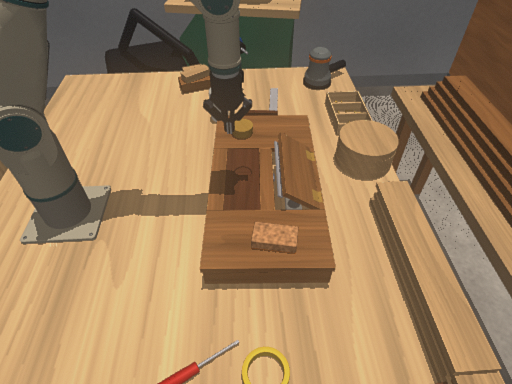

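The side view shows the flap fully up at (297,172), the button back out at (243,172), and the hand clear above at (230,110). The tin, block and bottle have not moved, so I'll hand in.

```bash
python3 -c "
from cell import ctrl
print(ctrl.finish_job())"
```

```text
the job is handed in; nothing more can be done
None
```

I found and pressed the hidden button; the flap stuck partway at first and needed a second press, and it is now fully up (about 0.6 rad) with the button back out, the hand clear, the tin, block and bottle in place by camera (tools never approached), and the job handed in, though no verdict was returned.

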